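Drive a valve-seat insert home with a long rod

TASK

A brass valve-seat insert is stuck part-way down the deep bore of the slotted steel sleeve on the bench. Take the long steel rod from its rest, slide its round nose about 80 mm into the sleeve's mouth, let go of it there, take hold again further back and push on until the insert is fully home on its hidden shoulder; make sure with a steady push of about 15 N, never over 25 N on the insert or it cracks. Leave the rod lying in the sleeve against the insert, and do not disturb the other things.

Things in the scene. Friction and masses are not known exactly. Their poses are not given: they have to be found in the camera images.
- sleeve: Fixed level steel sleeve on a grey base with two saddles. Origin: on the bench below the mouth's rim; x points into the bore (push direction), z up. Bore axis 95 mm up; bore 14.5 mm wide; a mouth cone narrows from 24 mm at the rim to 14.5 mm in 10 mm. Top 18 mm above the axis, 37 mm wide; base 200 x 100 mm from 15 mm behind the rim. A 6 mm slot along the top shows the insert.
- mouth (a point): Centre of the rim of the sleeve's mouth, on the bore axis, 95 mm above the bench; same axes as the sleeve.
- bore_end (a point): Point on the bore axis 200 mm beyond the mouth (behind the shoulder, not reached by the rod); with the mouth it gives the bore's direction.
- insert: Brass insert in the bore, 13 mm across, 18 mm long. Origin: centre of the face that the rod pushes; x along the bore. Starts 40 to 75 mm inside the rim, slides with a drag of about 5 N and stays where it is left. It stops hard on a shoulder of unknown depth: at home this face lies somewhere from 130 to 150 mm inside the rim.
- rod_center (a point): Middle of the plain steel rod: 260 mm long, 12 mm thick, 0.22 kg (0.16 to 0.29), lying level at the start. x points along the rod to its round nose; the centre of mass is about 9 mm behind this point. The rear end is a head 18 mm thick and 16 mm long. At the start the middle is 60 mm above the bench.
- rod_tip (a point): Tip of the rod's round nose, 130 mm ahead of its middle.
- rest: Fixed rest that carries the rod in two V's, 12 mm thick, 70 mm either side of its origin along its x (the rod's direction), reaching 63 mm high; base 190 x 70 x 10 mm. Origin: centre of the underside. Between the V's the rod is free over the base.
- elbow: Bystander: dark pipe elbow, 32 mm high, lying on the bench. Origin: where its two arms meet, 16 mm up.
- tee: Bystander: dark pipe tee, 35 mm high, lying on the bench. Origin: where its arms meet, 18 mm up.
- nipple: Bystander: upright steel pipe stub, 34 mm across, 55 mm high. Origin: centre of its underside.
- plug: Bystander: dark screw plug, 40 mm across, 26 mm high. Origin: centre of its underside.
- wrench: Bystander: wrench lying on the bench. Origin: middle of its underside.
- can: Bystander: closed aluminium can, 60 mm across, 150 mm high. Origin: centre of its underside.
- cup: Bystander: grey plastic cup, 72 mm across, 80 mm high. Origin: centre of its underside.
Not all that is in view belongs to the job. What is shaped like the sleeve but green is not meant.

How it is judged (in metres and radians):
On the way, in this order (a step that is already met when the one before it is completed fails the run):
1. the rod's nose is part-way in (50 to 115 mm inside the rim, on the bore axis) and the fingers have let go of it (x of rod_tip in the frame of mouth between 0.05 and 0.115 m and angle between the x axis of rod_center and the x axis of mouth, either way round below 0.15 rad and y of rod_tip in the frame of mouth between -0.006 and 0.006 m and contact force between the fingers and rod below 0.05 N), for 0.2 s.
2. held 20 to 125 mm behind its middle, the rod presses the insert home with a steady 10 to 25 N (contact force between rod and insert above 10 N and x of rod_tip in the frame of mouth above 0.12 m and x of the grasp point in the frame of rod_center between -0.125 and -0.02 m), for 0.2 s.
At the end, for the whole second after the job is handed in: The insert is home (at least 127 mm inside the rim, after the steady push), the rod lies at rest in the bore with its nose within 6 mm of the insert's face (x of insert in the frame of mouth above 0.127 m and distance between rod_tip and insert below 0.006 m and angle between the x axis of rod_center and the x axis of mouth, either way round below 0.1 rad and linear speed of rod below 0.02 m/s); the robot touches nothing.
It fails at once if the insert is loaded with more than 25 N (contact force between rod and insert above 25 N).
It fails at once if a bystander is moved by more than 30 mm (distance of any of elbow, tee, nipple, plug, wrench, can, cup from where it was at the start of the episode above 0.03 m).
It also fails if it takes over 72 s, if anything falls off the work surface, if the arm or the gripper's body presses on something with over 40 N, if the wrist force passes 120 N, or if a joint passes its speed limit or range.

ROBOT

A 7-joint arm with a two-finger parallel gripper is mounted at the origin on the work surface. World frame = base frame: x ahead of the robot, y to its left, z up, the work surface at z = 0. Lengths are in m, angles in degrees, forces in N, time in s.
With the tool pointing down it reaches from about 0.35 to 0.775 m from the base axis. Payload 3.1 kg.
Tool frame: the origin (TCP) lies on the centre line of the jaws, within the pads' length; the fingertips stand 17 mm ahead of it and the grasp point (between the pads) lies 2 mm behind it (robot.tip_reach is the distance from the TCP to the fingertips, in m); z points along the fingers, y is the direction in which the jaws open and shut (so a half turn about z gives the same grasp; the last joint's range is limited). The gripper opens to 85 mm and grips with 20 to 120 N. Pads are 22 mm wide; open, the fingers measure 114 mm over their backs; the gripper's body (76 mm by 85 mm) begins 54 mm behind the grasp point. The pads swing forward as they close: fully open they stand 13 mm farther back than shut.
Start: joints at [72.726, 17.813, 0.802, 86.603, -0.252, 75.585, -1.558], TCP at [0.141, -0.532, 0.248] pointing down, gripper open.
Joint ranges: [-154.91, 154.91], [-16.99, 109.72], [-72.82, 74.43], [7.12, 147.25], [-82.49, 262.49], [11.32, 116.49], [-174.64, 174.64]. Speed limits (degrees/s): [159.86, 159.86, 180, 180, 180, 180, 180].

INTERFACE

Orientations are given as [roll, pitch, yaw] about the fixed x, y, z axes, in that order (R = Rz(yaw) Ry(pitch) Rx(roll)).
In Python, from station import robot, fingers, vision, workorder, recognise gives the robot as it stands. Calls block until the motion is done:
- robot.move_to(position, orientation): joint-space move of the TCP to a pose.
- robot.line_to(position, orientation=None, velocity=0.15, f_stop=None): straight line of the TCP; orientation=None keeps the orientation; velocity is the mean speed in m/s. With f_stop (N) it stops when the force on the tool has changed by that much, and returns True; else False.
- robot.move_j(angles): joint-space move.
- fingers.gripper_to(opening, force=None): opening from 0.0 (shut) to 1.0 (fully open); force is the grip in N (None keeps the last); returns when the fingers have stopped.
- robot.pause(seconds).
- robot.inverse_kinematics(position, orientation): joint angles nearest the present ones, or None.
- vision.grab_frame(name): name is "side" or "top"; returns the picture (480x640x3 uint8, red, green, blue); there is no depth.
- vision.calibration(name): a dict with "mtx" (3x3 intrinsics, pixels), "extrinsics" (4x4, takes a point from world to camera coordinates). Camera axes: x right, y up, looking along -z (the intrinsics and any distortion apply to the point x, -y, -z); pixel columns grow to the right and rows downward; lengths in m; the calibration is good to about 2 mm. A picture is of the moment at which its call begins. calibration takes no time and is no camera call.
A pose or a line that the arm cannot do raises robot.PlanningError and nothing moves.
- workorder.close_job(): hands the job in, once; it reports no verdict.
Trained networks look in the newest picture that a camera, given by its name, has taken for a name from the list of things; names that differ only in an ending like _2 or _b are one class to them, and where a whole thing is asked for, a point or a joint stands for the part that bears it (a point fixed in the world has none). Each returns a list of dicts, best first, with "p" (0 to 1); they miss things now and then, are a little off and sometimes report something else, mostly with a low value. They report only what shows in the picture. A call takes as long as a camera call. They do not tell look-alikes from the thing itself.
- recognise(label, camera): "rect" ([centre column, centre row, width, height] in pixels, round what is visible of it).
Readings, each from a call of its own:
- robot.current_time_s(): time.
- robot.current_joint_positions(): joint angles.
- robot.current_dq(): joint speeds.
- robot.current_joint_torque(): joint torques, N m.
- robot.current_tool_pos(): TCP position.
- robot.current_eef_rot(): TCP orientation.
- robot.current_contact_force(): force on the tool from outside, world axes, zero at the start.
- robot.current_torque(): the same for the moment, N m.
- robot.current_finger_gap(): opening from 0.0 (shut) to 1.0 (fully open).
Only numpy, scipy, OpenCV 4.12 (cv2) and the standard library are available. Lean on these libraries where they do the work, as an engineer would, in place of code of your own. Each camera call takes 0.05 s, during which the arm holds its last target.

## Working session

There is one attempt and no reset: what is moved stays moved. The work goes in short steps, each a Python script; the robot and the scene stay as the last script left them, time stands still between calls to the robot, and variables do not carry over. Pictures are saved under pics/ and viewed, and the job is handed in when it is done.

```bash
ls; mkdir -p pics
python3 - <<'E'
from station import robot, fingers, vision, workorder, recognise
import cv2
print(robot.current_time_s(), robot.current_tool_pos(), robot.current_eef_rot(), robot.current_contact_force(), robot.current_finger_gap())
for c in ("side","top"):
    im=vision.grab_frame(c); cv2.imwrite(f"pics/{c}0.png",im[:,:,::-1])
    k=vision.calibration(c); print(c,k)
    for l in ("sleeve","rod_center","rest","insert","mouth","rod_tip"):
        try: print(l,[(round(d['p'],2),[round(float(x),1) for x in d['rect']]) for d in recognise(l,c)][:4])
        except Exception as e: print(l,e)
print(robot.current_time_s())
E
```

```text
pics
0.0 [ 0.14113878 -0.53085809  0.24720839] [-1.79861517e+02  5.22610297e-03  1.48926508e+01] [ 0.3849292  -0.82719205 -0.64392126] 0.9992082419175811
side {'mtx': array([[471.35521385,   0.        , 320.62792827],
       [  0.        , 471.35521385, 244.71933497],
       [  0.        ,   0.        ,   1.        ]]), 'extrinsics': array([[ 0.92512901, -0.37936284,  0.01483739, -0.48959552],
       [ 0.22069227,  0.56916694,  0.79205045, -0.19311157],
       [-0.30891946, -0.72947435,  0.6102753 , -1.14602653],
       [ 0.        ,  0.        ,  0.        ,  1.        ]])}
sleeve [(0.76, [311.9, 209.9, 53.2, 66.3]), (0.71, [256.2, 375.8, 78.2, 110.2])]
rod_center [(0.97, [306.8, 296.8, 20.3, 73.5])]
rest [(0.71, [307.6, 304.1, 37.0, 70.5])]
insert [(0.75, [264.2, 175.8, 19.0, 47.3])]
mouth [(0.87, [311.1, 212.9, 46.8, 64.4]), (0.72, [257.6, 373.6, 80.4, 112.1])]
rod_tip [(0.65, [308.9, 296.5, 19.7, 77.3])]
top {'mtx': array([[452.61351275,   0.        , 329.24027702],
       [  0.        , 452.61351275, 238.83282461],
       [  0.        ,   0.        ,   1.        ]]), 'extrinsics': array([[-0.00949221, -0.99994082, -0.0053156 , -0.01253315],
       [ 0.97316116, -0.01046006,  0.22988679, -0.53931279],
       [-0.22992879, -0.0029908 ,  0.97320286, -0.93792614],
       [ 0.        ,  0.        ,  0.        ,  1.        ]])}
sleeve [(0.87, [465.6, 373.7, 119.0, 74.8]), (0.61, [216.2, 221.7, 113.3, 53.4])]
rod_center [(0.88, [377.1, 283.1, 114.4, 22.5]), (0.59, [217.5, 223.1, 108.0, 49.2])]
rest [(0.81, [369.5, 285.7, 85.3, 38.6])]
insert []
mouth [(0.7, [216.3, 222.5, 110.3, 49.8]), (0.63, [464.7, 373.4, 124.8, 67.3]), (0.61, [200.3, 275.9, 17.7, 20.1])]
rod_tip [(0.93, [378.6, 285.0, 109.5, 27.3])]
0.7
```

View pics/side0.png

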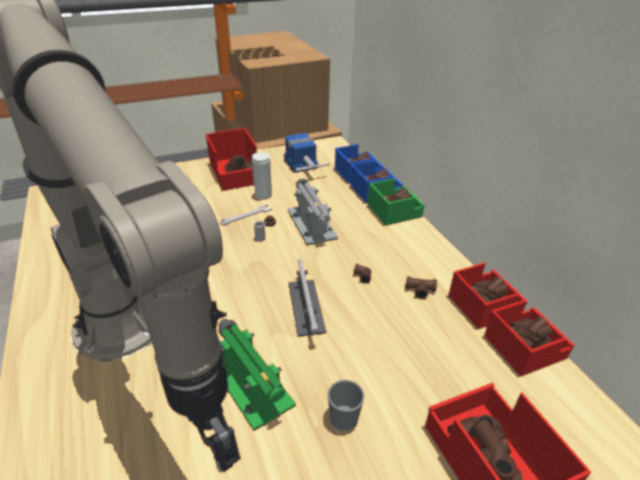

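View pics/top0.png

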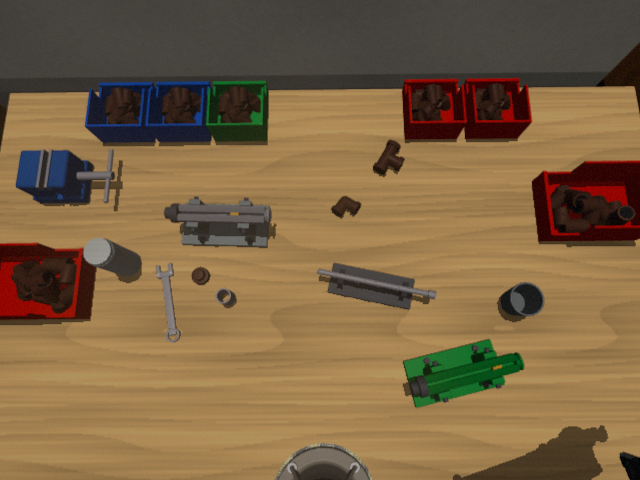

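Run:
```python
import cv2
a=cv2.imread('pics/top0.png')
cv2.imwrite('pics/topA.png',cv2.resize(a[180:310,140:300],None,fx=5,fy=5,interpolation=cv2.INTER_CUBIC)[:600])
cv2.imwrite('pics/topB.png',cv2.resize(a[240:330,300:460],None,fx=5,fy=5,interpolation=cv2.INTER_CUBIC))
a=cv2.imread('pics/side0.png')
cv2.imwrite('pics/sideA.png',cv2.resize(a[160:350,200:400],None,fx=3,fy=3,interpolation=cv2.INTER_CUBIC))
```

```text
(no output)
```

View pics/topA.png

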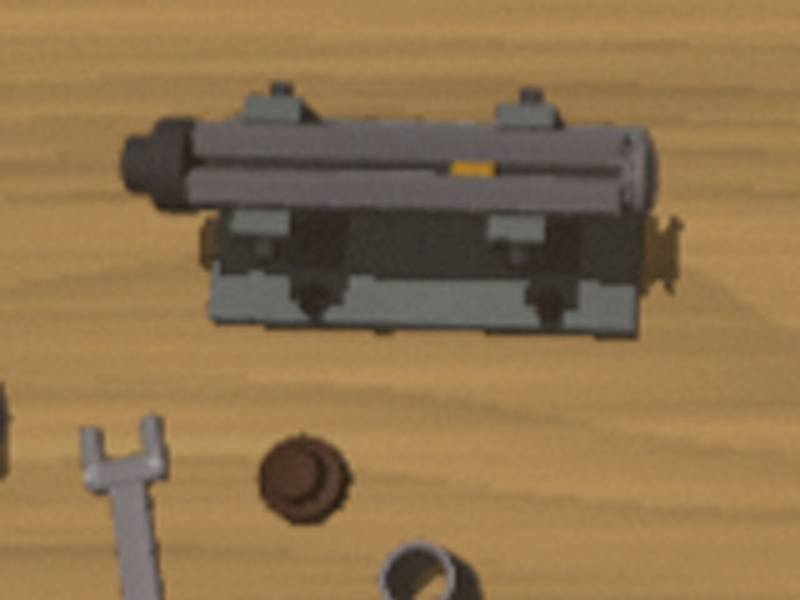

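View pics/topB.png

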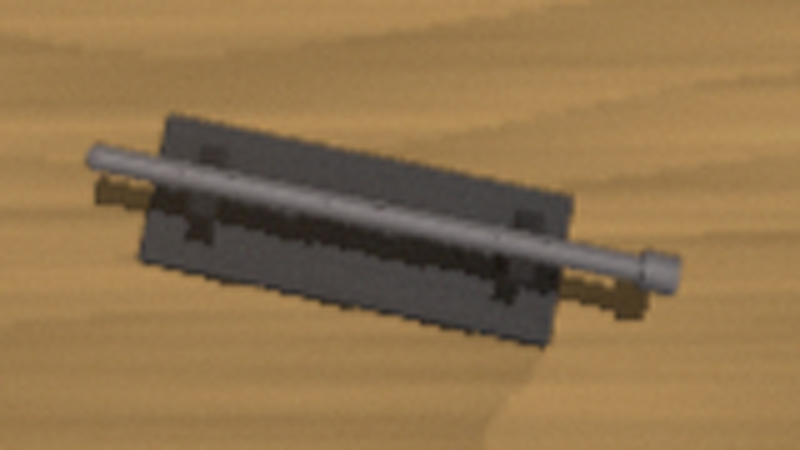

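View pics/sideA.png

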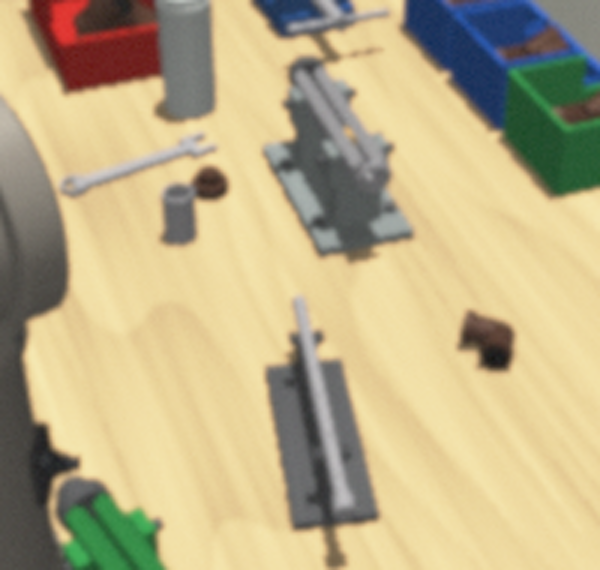

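```bash
cat > h.py <<'E'
import numpy as np
from station import robot, fingers, vision, workorder, recognise
import cv2
K={c:vision.calibration(c) for c in ("side","top")}
def proj(P,c):
    P=np.atleast_2d(P); E=K[c]["extrinsics"]; M=K[c]["mtx"]
    q=P@E[:3,:3].T+E[:3,3]; q=q*[1,-1,-1]
    return np.c_[M[0,0]*q[:,0]/q[:,2]+M[0,2], M[1,1]*q[:,1]/q[:,2]+M[1,2]]
def back(uv,z,c):
    E=K[c]["extrinsics"]; M=K[c]["mtx"]; R=E[:3,:3]
    d=np.array([(uv[0]-M[0,2])/M[0,0],-(uv[1]-M[1,2])/M[1,1],-1.]); d=R.T@d; o=-R.T@E[:3,3]
    return o+d*(z-o[2])/d[2]
E
python3 - <<'E'
from h import *
for n,uv in (("nose",(317.2,271.2)),("rear",(436.1,294.6))): print(n,back(uv,.06,"top"))
a,b=[back(u,.06,"top") for u in((317.2,271.2),(436.1,294.6))]; print(np.linalg.norm(a-b), np.degrees(np.arctan2(*(a-b)[1::-1])),(a+b)/2)
im=cv2.imread('pics/top0.png')
cv2.imwrite('pics/topC.png',cv2.resize(im[195:255,160:280],None,fx=6.6,fy=9.9,interpolation=cv2.INTER_NEAREST))
g=cv2.cvtColor(im,cv2.COLOR_BGR2GRAY)
for c in range(180,266,6): print(c,g[200:228,c])
print(g[214,255:280],g[208,255:280],g[218,255:280])
E
```

```text
nose [0.46757549 0.00896783 0.06      ]
rear [ 0.41404344 -0.24675244  0.06      ]
0.2612633465366032 78.17653593341977 [ 0.44080947 -0.1188923   0.06      ]
180 [130 131 125 112 101  96  96  95  92  93  84  60  41  67  91  97  95  95
  95  93  72  52 120 132 125  92  67  64]
186 [128 129 120 109 101  96  95  95  94  91  89  69  57  72  92  97  95  97
  96  93  72  57  66  73  87  91  68  56]
192 [100 103 102  92  83  95  96  94  95  93  96  72  58  67  85  96  97  95
  94  92  79  64  92 101 103 104  87  62]
198 [101 102 103 101  87  92  98  94  96  92  93  77  60  64  90  97  95  94
  92  94  86  58  51  46  42  41  41  44]
204 [129 125 122  96  75  86  97  94  93  93  94  77  60  59  84  95  96  94
  93  91  84  62  48  43  40  42  40  41]
210 [128 122 118 107 101  99  95  91  94  90  90  83  65  60  93  99  94  94
  93  94  91  66  50  51  56  56  52  51]
216 [127 122 116 111 109  99  96  94  92  91  90  87  67  56  90  96  95  94
  94  94  93  75  53  52  53  55  55  55]
222 [127 128 124 111 108 101  96  96  92  90  89  86  68  56  95  98  96  94
  92  92  92  70  52  53  52  54
[... 451 characters left out ...]
7  94  97  68  86 102 105 105 100]
252 [126 126 118 102  68  62  90  98  97  94  93  92  84  65  57  80  91  97
  95  95  95  94  67  50  44  40  44  40]
258 [126 124 126 124 112 108 101  98  96  96  92  92  88  70  58  73  92  97
  98  94  96  97  70  49  50  53  52  52]
264 [124 127 129 123 121 111 101  90  80  80  78  90 100  90  89  93  94  76
  64  66  59  51  53  51  52  52  54  50]
[ 58  60  55  58  58  59  58  61  65  89 103 102 117  99  64  62  94 131
 132 131 134 132 130 131 134] [ 95  96  95  96  95  97  96  97  96  80  60  88  99  95  82  93 131 131
 133 132 133 134 133 131 133] [ 96  97  97  98  95  95  96  97  87  64  85  83  97  86  55  66  99 126
 128 127 125 125 126 125 125]
```

View pics/topC.png

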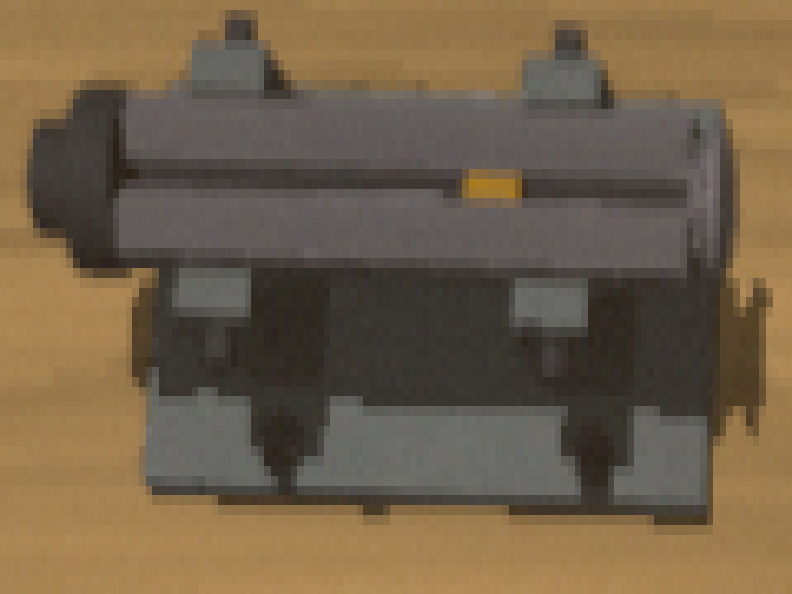

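```bash
cat >> h.py <<'E'
def slotfit(im):
    g=cv2.cvtColor(im,cv2.COLOR_RGB2GRAY).astype(float)
    cs=[];rs=[]
    for c in list(range(181,226))+list(range(243,262)):
        col=g[207:220,c]; w=np.clip(93-col,0,None); w[w<4]=0
        if w.sum()<20: continue
        cs.append(c); rs.append(207+(w*np.arange(13)).sum()/w.sum())
    p=np.polyfit(cs,rs,1); return p, np.std(np.polyval(p,cs)-rs)
E
python3 - <<'E'
from h import *
im=cv2.imread('pics/top0.png')[:,:,::-1].copy()
p,s=slotfit(im); print(p,s)
a=back((185,np.polyval(p,185)),.113,"top"); b=back((269,np.polyval(p,269)),.113,"top"); print(a,b)
yaw=np.arctan2(*(a-b)[1::-1]); print(np.degrees(yaw))
print("rim from axis col 270.3", back((270.3,214.5),.095,"top"))
print("base nr corner", back((160+710/6.6,195+515/9.9),.0,"top"), back((160+148/6.6,195+490/9.9),.0,"top"))
def check(m,yaw):
    d=np.array([np.cos(yaw),np.sin(yaw),0]);n=np.array([-d[1],d[0],0])
    out=im.copy(); out2=cv2.imread('pics/side0.png')[:,:,::-1].copy()
    P=[]
    for r in (.0185,.012):
        for t in np.linspace(0,2*np.pi,60): P.append(m+n*r*np.cos(t)+np.array([0,0,r*np.sin(t)]))
    for x in (15,215):
        for w in np.linspace(-50,50,30): P.append(np.r_[(m+d*x/1000+n*w/1000)[:2],0.0])
    for w in (-50,50):
        for x in np.linspace(15,215,50): P.append(np.r_[(m+d*x/1000+n*w/1000)[:2],0.0])
    for x in np.linspace(0,200,80): P.append(m+d*x/1000+[0,0,.018])
    S=6
    A=cv2.resize(out[190:260,155:285],None,fx=S,fy=S,interpolation=cv2.INTER_CUBIC)
    for u in proj(P,"top"): cv2.circle(A,(int((u[0]-155+.5)*S),int((u[1]-190+.5)*S)),1,(255,0,0),-1)
    cv2.imwrite('pics/ovT.png',A[:,:,::-1])
    A=cv2.resize(out2[170:260,260:360],None,fx=S,fy=S,interpolation=cv2.INTER_CUBIC)
    for u in proj(P,"side"): cv2.circle(A,(int((u[0]-260+.5)*S),int((u[1]-170+.5)*S)),1,(255,0,0),-1)
    cv2.imwrite('pics/ovS.png',A[:,:,::-1])
m=np.array([b[0],b[1],.095]); check(m,yaw)
print(m)
E
```

```text
[2.47211250e-02 2.07273337e+02] 0.17712787544404549
[0.58968132 0.28862455 0.113     ] [0.58309249 0.10942129 0.113     ]
87.89433500513955
rim from axis col 270.3 [0.58709992 0.10911589 0.095     ]
base nr corner [0.53582039 0.12700896 0.        ] [0.54402868 0.32745392 0.        ]
[0.58309249 0.10942129 0.095     ]
```

View pics/ovT.png

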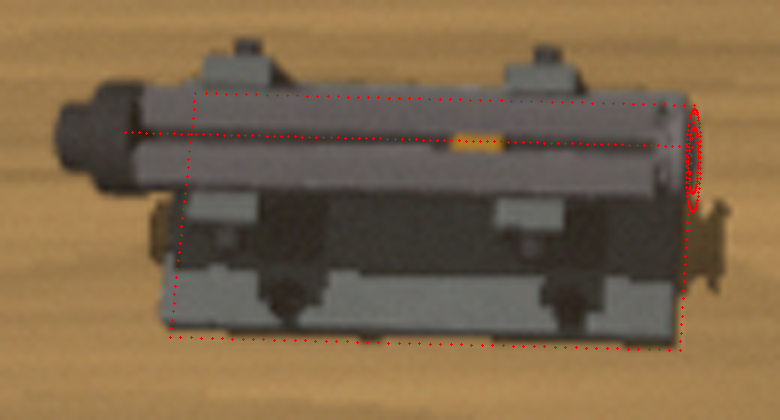

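View pics/ovS.png

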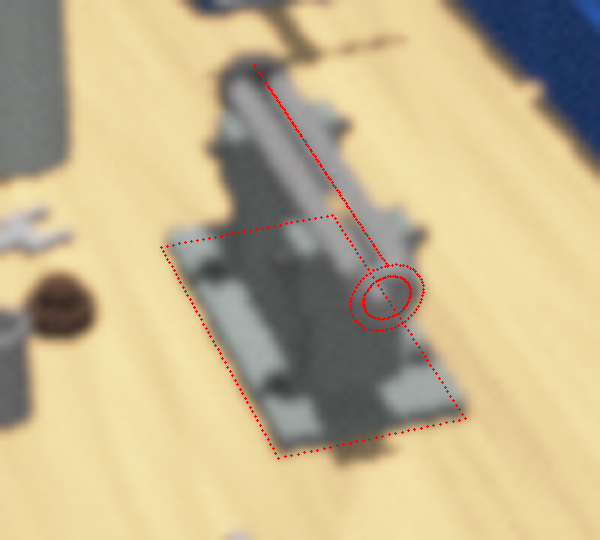

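Run:
```python
from h import *
d=np.array([np.cos(np.radians(78.2)),np.sin(np.radians(78.2)),0])
g=np.array([.4408,-.1189,.058])-d*.009
for y in (78.2,-101.8,87.9,-92.1):
    print(y,[ (lambda q: None if q is None else np.round(q,1))(robot.inverse_kinematics(p,[180,0,y])) for p in (g+[0,0,.15],g,[.577,-.04,.093],[.582,.07,.093])])
```

```text
78.2 [array([ 43.1,  11.1, -33.3, 103.1,   6.5,  67.8,  -4. ]), array([ 39. ,  22.3, -30.4, 113.8,  15. ,  47.7, -11.6]), array([ 29.8,  34.4, -40. ,  92.9,  24.4,  61.7, -28.9]), array([ 21. ,  36.6, -44. ,  91.5,  27.6,  63.3, -41.8])]
-101.8 [array([ -40. ,   14.5,   64.8,  105.7,  -14.1,   68.6, -162.4]), array([ -34.6,   32.7,   64.7,  116.3,  -36.9,   54.5, -142.2]), array([ 41.5,  43.8, -61.8,  92.5,  40.8,  69.1, 139.1]), array([ 30.1,  44.6, -61.9,  91.2,  41.3,  69.8, 128.3])]
87.9 [array([ 43.9,  11.2, -34.3, 103. ,   6.8,  67.8,   5.5]), array([ 39.6,  22.5, -31.2, 113.8,  15.5,  47.8,  -2.3]), array([ 30.2,  34.7, -40.8,  92.9,  24.9,  61.8, -19.6]), array([ 20.6,  36.4, -43.4,  91.5,  27.2,  63.1, -31.8])]
-92.1 [array([  29.5,    9.5,  -17.4,  103.5,    3.1,   67.4, -171. ]), array([  22.5,   19.7,  -10.1,  114.4,    4.7,   46.2, -172.4]), array([ -38.5,   43.4,   64.4,   95.7,  -41.8,   68.5, -145.9]), array([ 30.1,  44.6, -61.9,  91.2,  41.3,  69.8, 138. ])]
```

Run:
```python
from h import *
d=np.array([np.cos(np.radians(78.2)),np.sin(np.radians(78.2)),0])
g=np.array([.4408,-.1189,.058])-d*.009
robot.move_to(g+[0,0,.12],[180,0,78.2])
robot.line_to(g,velocity=.12)
print(robot.current_tool_pos(),robot.current_contact_force(),robot.current_torque())
fingers.gripper_to(0.0,100)
print(robot.current_time_s(),robot.current_finger_gap(),robot.current_tool_pos(),robot.current_contact_force(),robot.current_torque())
robot.line_to(g+[0,0,.06],velocity=.1)
print(robot.current_time_s(),robot.current_finger_gap(),robot.current_tool_pos(),robot.current_contact_force(),robot.current_torque())
for c in ("top","side"):
    cv2.imwrite(f'pics/g_{c}.png',vision.grab_frame(c)[:,:,::-1])
```

```text
[ 0.4396893  -0.12786371  0.05863862] [ 0.83012798 -0.18468288 -0.48253138] [ 0.05807888  0.00950773 -0.01411412]
4.3917 0.10404018382123227 [ 0.43988141 -0.12792176  0.05842522] [ 1.74857371 -1.10834791  1.50638198] [-0.09571958 -0.30361731 -0.13142868]
5.1417 0.10031978436994901 [ 0.43801777 -0.12760636  0.11730029] [-0.09034289 -0.24290362 -2.10046581] [-0.06271697  0.00591803  0.00994798]
```

View pics/g_top.png

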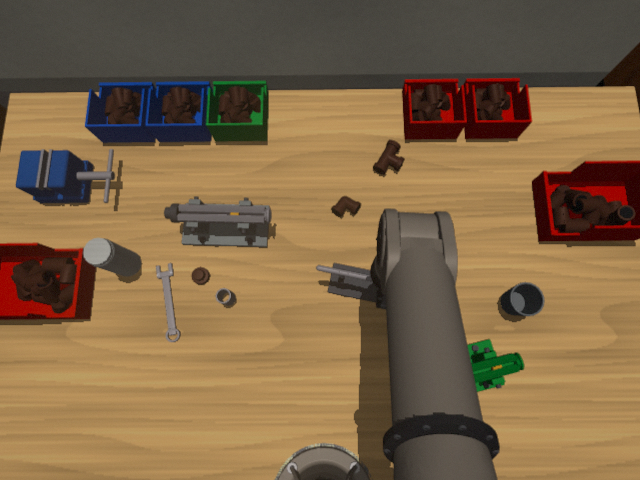

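View pics/g_side.png

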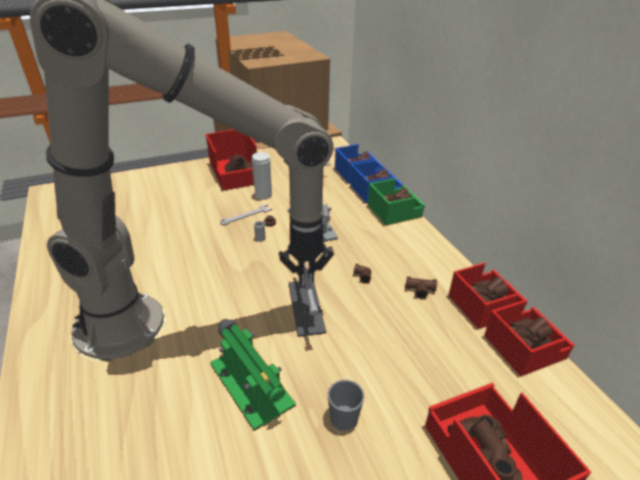

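Run:
```python
from h import *
yaw=87.9; d=np.array([np.cos(np.radians(yaw)),np.sin(np.radians(yaw)),0])
m=np.array([.584,.111,.095]); t=m-d*(.139+.018); t[2]=.0935
robot.line_to([.50,-.10,.15],[180,0,84],velocity=.2)
robot.line_to(t+[0,0,.02],[180,0,yaw],velocity=.2)
robot.line_to(t,velocity=.06)
robot.pause(.3)
print(t,robot.current_time_s(),robot.current_tool_pos(),robot.current_eef_rot(),robot.current_contact_force(),robot.current_torque())
for c in ("top","side"):
    im=vision.grab_frame(c)[:,:,::-1]; cv2.imwrite(f'pics/p_{c}.png',im)
    s=im[185:285,160:360] if c=="top" else im[160:280,260:400]
    cv2.imwrite(f'pics/pz_{c}.png',cv2.resize(s,None,fx=4 if c=="top" else 5,fy=4 if c=="top" else 5,interpolation=cv2.INTER_CUBIC))
```

```text
[ 0.57824694 -0.04589456  0.0935    ] 7.2083 [ 0.57848137 -0.04581424  0.09380314] [1.79965916e+02 1.22936033e-03 8.79062800e+01] [-0.30918618 -0.35243419 -2.12688954] [ 0.05871055  0.00574308 -0.0339456 ]
```

View pics/pz_top.png

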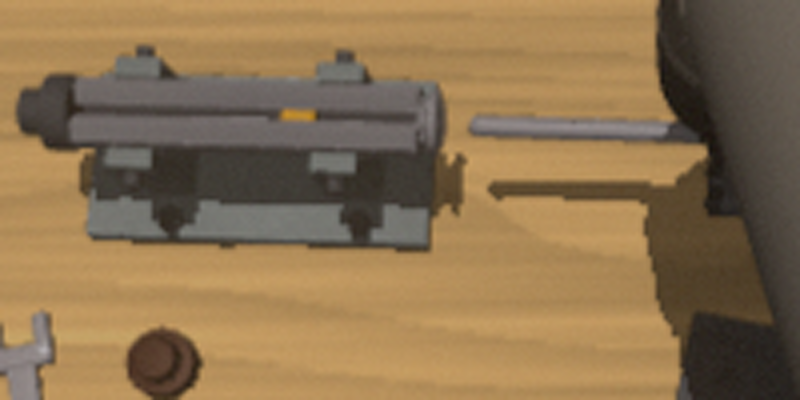

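View pics/pz_side.png

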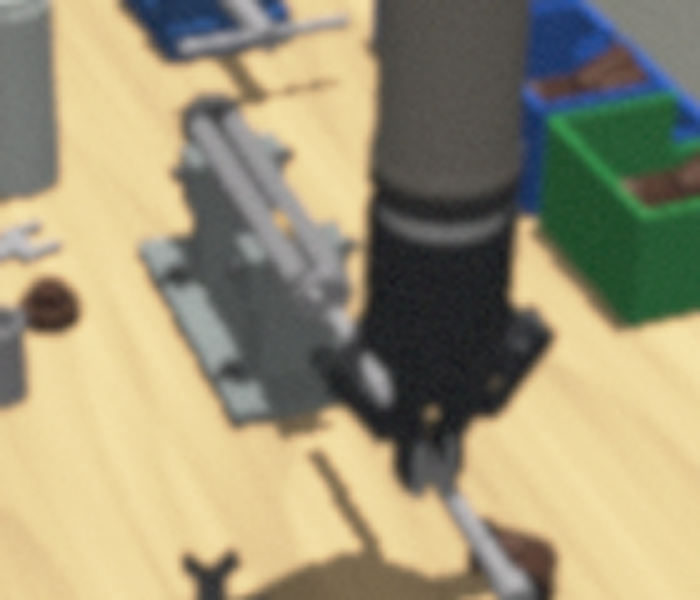

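```bash
cat >> h.py <<'E'
def rodfit(im,c0=283,c1=318,r0=208,r1=226):
    g=im.astype(float); sat=g.max(2)-g.min(2)   # rod grey: low saturation
    bg=np.median(sat[r0:r1,c0:c1]); cs=[];rs=[];ws=[]
    for c in range(c0,c1):
        w=np.clip(1-sat[r0:r1,c]/np.median(np.r_[sat[r0:r0+4,c],sat[r1-4:r1,c]]),0,1); w[w<.2]=0
        cs.append(c); rs.append(r0+(w*np.arange(r1-r0)).sum()/w.sum()); ws.append(w.sum())
    return np.polyfit(cs,rs,1), np.std(np.polyval(np.polyfit(cs,rs,1),cs)-rs), np.mean(ws)
E
python3 - <<'E'
from h import *
im=cv2.imread('pics/p_top.png')[:,:,::-1].copy()
p,s,w=rodfit(im); print(p,s,w)
a=back((283,np.polyval(p,283)),.095,"top"); b=back((316,np.polyval(p,316)),.095,"top"); print(a,b,np.degrees(np.arctan2(*(a-b)[1::-1])))
g=im.astype(float); sat=g.max(2)-g.min(2); r=int(round(np.polyval(p,277)));print(r,sat[r,268:290].astype(int), sat[r-6,268:290].astype(int))
d=np.array([np.cos(np.radians(87.9)),np.sin(np.radians(87.9)),0]); t=np.array([.57848,-.04581,.0958]); print(proj([t+d*.139],"top"), "line at a.y:", t+d*(a[1]-t[1]))
ps,_=slotfit(im); print(ps,back((269,np.polyval(ps,269)),.113,"top"),back((185,np.polyval(ps,185)),.113,"top"))
for r in range(203,226,2): print(r,sat[r,262:276].astype(int), im[r,262:276].mean(1).astype(int))
E
```

```text
[2.82761091e-02 2.08174312e+02] 0.0812520102921998 4.860014279398135
[0.5830179  0.08152847 0.095     ] [0.58013118 0.01009118 0.095     ] 87.68598258607135
216 [10 12 17 48 84 90 89 89 80 41  9  8 10 10  9  9 10  9 10  7  9  8] [ 9 12 27 67 81 81 83 80 83 83 82 81 81 84 81 81 80 82 81 82 80 80]
[[277.6194152  215.88319221]] line at a.y: [0.58314615 0.08144295 0.0958    ]
[2.62977344e-02 2.07026439e+02] [0.58270016 0.109413   0.113     ] [0.58958181 0.2886182  0.113     ]
203 [82 83 82 83 83 81 83 80 81 82 82 81 80 82] [125 127 126 124 127 126 124 126 126 125 127 125 127 125]
205 [24 32 32 31 33 31 38 66 85 86 87 83 86 84] [114 119 117 122 118 118 119 120 130 128 129 131 129 130]
207 [10 11 11  8  5  4  6 27 71 91 91 92 92 91] [107 108 100  84 114 113 104  95 120 140 141 140 139 140]
209 [ 9 10 11  9  7  7 10 12 42 83 82 89 87 88] [106 103  88  88  99 108 112  83  88 124 127 134 133 133]
211 [ 9 10  8 10  9  9  9 10 24 57 84 85 84 84] [103 102 101 102 115 125 112  74  77 106 130 129 129 129]
213 [11  9 10  9  9 10 10 12 16 50 89 89 88 87] [ 79  82  99 113 106 121 109  67  69  99 134 133 135 134]
215 [11 10  9  8 10  8  9 12 17 49 89 89 90 89] [ 79  85 102 114 110 123 105  72  70  97 133 136 136 136]
217 [11 10 10  9 11  8 10 14 19 48 86 87 88 85] [107 103  87  91  94 114  97  63  66  97 129 133 132 133]
219 [ 9  8 11  9  9 11  9 13 29 68 89 89 86 86] [105  96  77  98  86 100  90  58  78 115 132 131 131 132]
221 [ 8  8 12 13 11 12 10 16 47 88 92 93 93 94] [103  96  61  52  66  82  72  60  91 137 143 142 140 140]
223 [10 12 13 13 11 12 14 34 58 76 96 89 66 76] [ 63  65  54  51  57  55  55  69  95 116 146 136 103 114]
225 [12 11 11 11 12 11 27 47 50 67 95 66 48 48] [ 57  55  53  54  56  55  56  75  73 101 139 100  73  74]
```

Run:
```python
from h import *
im=cv2.imread('pics/p_top.png')[:,:,::-1].copy().astype(float)
sat=im.max(2)-im.min(2); g=im.mean(2)
U=[];L=[]
for c in [204,207,210,213,216,219,222,225,228,255,256,257,258,259,260]:
    col=sat[198:212,c]; hi=np.median(sat[196:201,c]); th=(hi+9)/2; i=np.where(col<th)[0][0]; u=198+i-1+(col[i-1]-th)/(col[i-1]-col[i])
    col=g[216:226,c]; th=(97+52)/2; i=np.where(col<th)[0][0]; l=216+i-1+(col[i-1]-th)/(col[i-1]-col[i])
    U.append((c,u));L.append((c,l))
U=np.array(U);L=np.array(L)
for n,A in(("up",U),("low",L)):
    p=np.polyfit(A[:,0],A[:,1],1); print(n,p,np.std(np.polyval(p,A[:,0])-A[:,1]))
    for z in (.113,.095,.1):
        a=back((205,np.polyval(p,205)),z,"top");b=back((265,np.polyval(p,265)),z,"top"); s=(.111-b[1])/(a[1]-b[1]); print(z,"x at y=.111",(b+s*(a-b))[0],"yaw",np.degrees(np.arctan2(*(a-b)[1::-1])))
E=K["top"]["extrinsics"]; print("cam",-E[:3,:3].T@E[:3,3])
```

```text
up [2.58098965e-02 1.97844557e+02] 0.05920241666197698
0.113 x at y=.111 0.6034628513881164 yaw 87.81546198923371
0.095 x at y=.111 0.6091016285232009 yaw 87.81546198923365
0.1 x at y=.111 0.6075353015412329 yaw 87.81546198923364
low [2.18522674e-02 2.16495398e+02] 0.11535628025740205
0.113 x at y=.111 0.5645316842802923 yaw 88.07687123926635
0.095 x at y=.111 0.569423570188599 yaw 88.07687123926637
0.1 x at y=.111 0.5680647129918472 yaw 88.0768712392664
cam [ 0.30906307 -0.0209788   1.03670667]
```

```bash
cat >> h.py <<'E'
YAW=87.9; D=np.array([np.cos(np.radians(YAW)),np.sin(np.radians(YAW)),0]); N=np.array([-D[1],D[0],0])
def st(tag=""):
    f=robot.current_contact_force(); q=robot.current_torque(); p=robot.current_tool_pos()
    print(tag,round(robot.current_time_s(),2),"p",np.round(p,4),"ax %.1f lat %.1f z %.1f"%(f@D,f@N,f[2]),"tq",np.round(q,2)); return p,f
E
python3 - <<'E'
from h import *
t=np.array([.5785,-.0459,.0930]); 
for s in (.015,.025,.035,.045):
    r=robot.line_to(t+D*s,velocity=.03,f_stop=5); st((s,r))
    if r: break
E
```

```text
(0.015, False) 7.96 p [ 0.579  -0.0309  0.093 ] ax -0.8 lat -0.5 z -1.7 tq [-0.02 -0.02  0.01]
(0.025, False) 8.44 p [ 0.5794 -0.0206  0.093 ] ax -0.3 lat -0.6 z -0.9 tq [-0.01 -0.05 -0.  ]
(0.035, False) 8.93 p [ 0.58   -0.0104  0.0931] ax 0.1 lat -1.0 z -2.1 tq [ 0.06 -0.04 -0.04]
(0.045, False) 9.41 p [ 5.804e-01 -3.000e-04  9.320e-02] ax -0.2 lat -0.5 z -1.7 tq [ 0.05 -0.16 -0.08]
```

Run:
```python
from h import *
t=np.array([.5785,-.0459,.0930]); 
for s in (.055,.065,.075,.085,.097):
    r=robot.line_to(t+D*s,velocity=.03,f_stop=9); st((s,r))
    if r: break
for c in ("top","side"):
    im=vision.grab_frame(c)[:,:,::-1]; cv2.imwrite(f'pics/q_{c}.png',im)
    s=im[185:285,160:360] if c=="top" else im[160:280,260:400]
    cv2.imwrite(f'pics/qz_{c}.png',cv2.resize(s,None,fx=4 if c=="top" else 5,fy=4 if c=="top" else 5,interpolation=cv2.INTER_CUBIC))
```

```text
(0.055, False) 9.89 p [0.5808 0.0099 0.0931] ax 1.6 lat -1.4 z -2.4 tq [ 0.16 -0.25 -0.17]
(0.065, False) 10.38 p [0.5811 0.02   0.0932] ax 1.2 lat -2.0 z -2.4 tq [ 0.23 -0.37 -0.16]
(0.075, False) 10.86 p [0.5815 0.0299 0.0931] ax 1.4 lat -2.8 z -2.0 tq [ 0.19 -0.44 -0.17]
(0.085, False) 11.34 p [0.5817 0.0379 0.0929] ax -2.7 lat -1.3 z -2.8 tq [-0.73 -0.39 -0.18]
(0.097, False) 11.89 p [0.5821 0.048  0.0928] ax -6.8 lat -1.4 z -1.3 tq [-1.24 -0.31 -0.07]
```

View pics/qz_top.png

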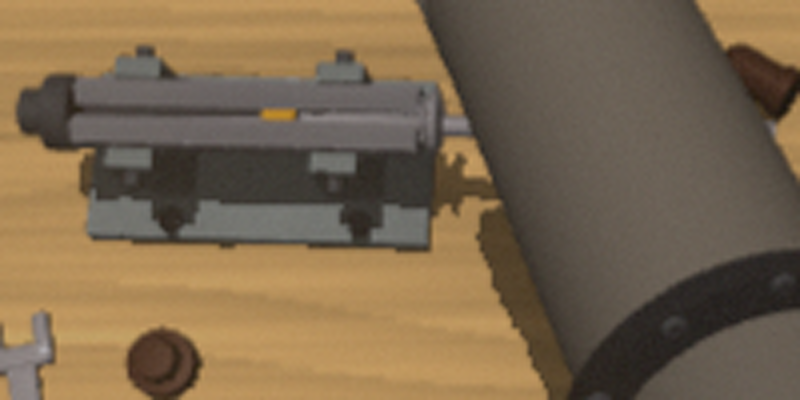

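View pics/qz_side.png

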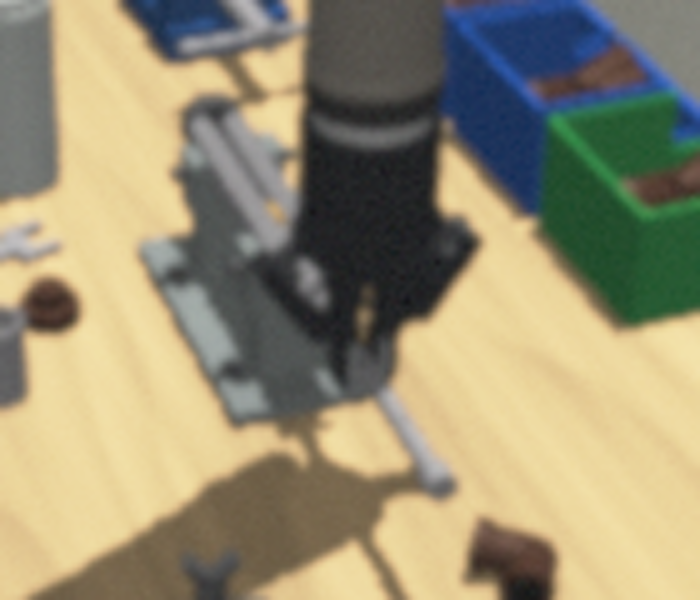

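Run:
```python
from h import *
fingers.gripper_to(0.55); st("open"); print(robot.current_finger_gap())
robot.pause(.5)
p,f=st("paused")
for c in ("top","side"):
    im=vision.grab_frame(c)[:,:,::-1]; cv2.imwrite(f'pics/r_{c}.png',im)
    s=im[185:285,160:360] if c=="top" else im[160:280,260:400]
    cv2.imwrite(f'pics/rz_{c}.png',cv2.resize(s,None,fx=4 if c=="top" else 5,fy=4 if c=="top" else 5,interpolation=cv2.INTER_CUBIC))
```

```text
open 12.44 p [0.5818 0.0522 0.0931] ax 0.4 lat 1.0 z 0.4 tq [0.02 0.02 0.02]
0.5509039917127136
paused 12.94 p [0.582 0.051 0.093] ax -1.0 lat -0.7 z 0.7 tq [-0.01 -0.   -0.03]
```

View pics/rz_side.png

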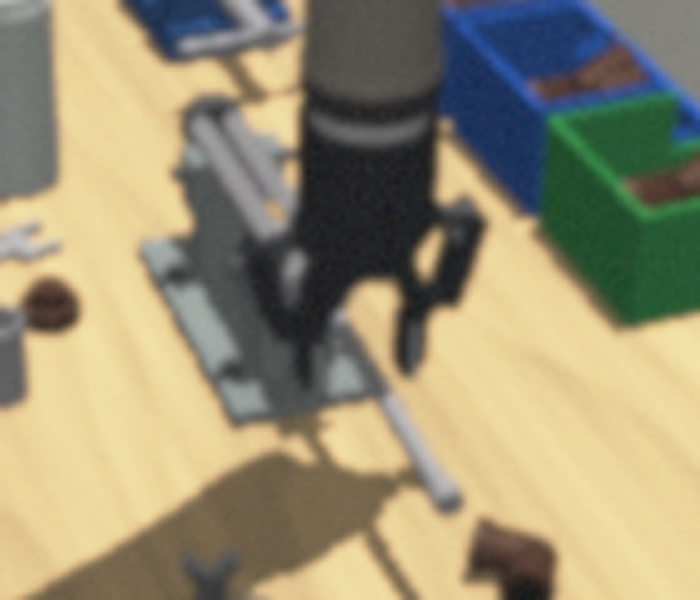

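View pics/rz_top.png

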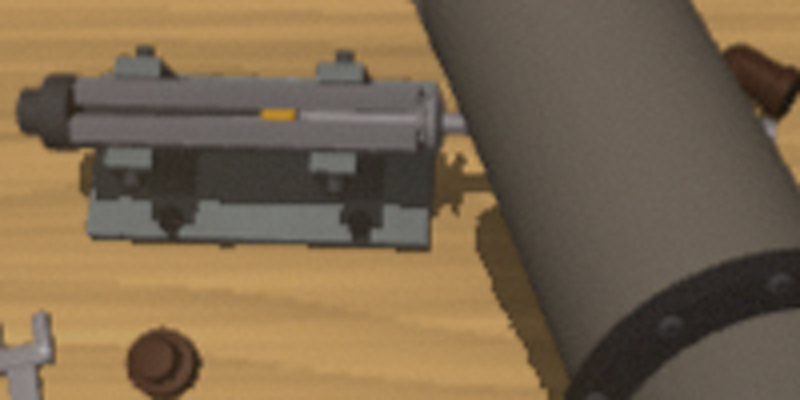

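Run:
```python
from h import *
t=np.array([.5785,-.0459,.0885])+D*.018+N*-.001
r=robot.line_to(t,[180,-2,YAW],velocity=.1,f_stop=5); p,f=st(r)
print(robot.current_eef_rot())
for c in ("top","side"):
    im=vision.grab_frame(c)[:,:,::-1]; cv2.imwrite(f'pics/s_{c}.png',im)
    s=im[185:285,200:400] if c=="top" else im[180:300,260:400]
    cv2.imwrite(f'pics/sz_{c}.png',cv2.resize(s,None,fx=4 if c=="top" else 5,fy=4 if c=="top" else 5,interpolation=cv2.INTER_CUBIC))
```

```text
False 13.98 p [ 0.5802 -0.0266  0.0887] ax 0.5 lat -0.8 z 0.2 tq [-0.02 -0.03  0.07]
[179.98776471  -2.06287415  87.98301827]
```

View pics/sz_side.png

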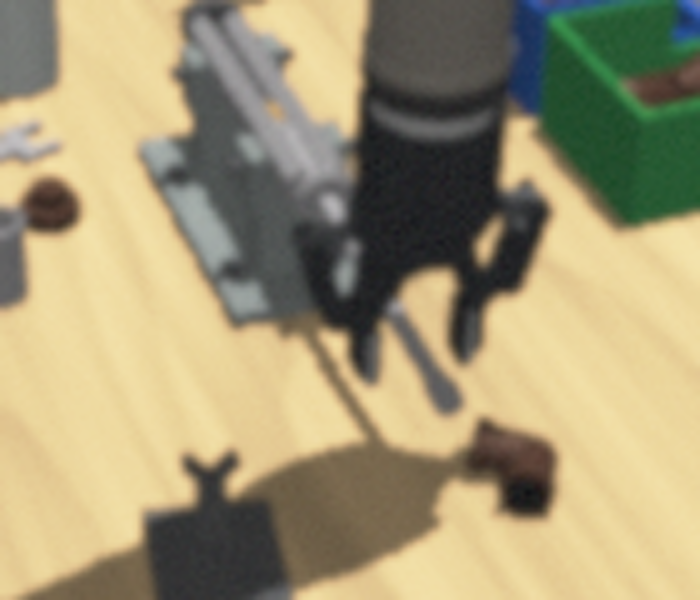

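View pics/sz_top.png

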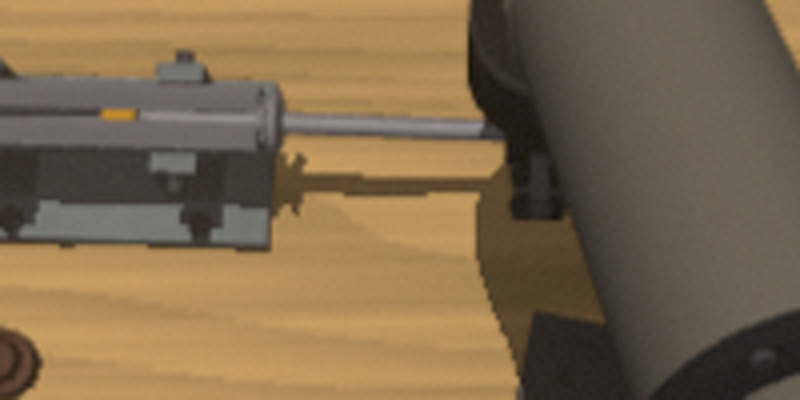

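Run:
```python
from h import *
c=np.array([.5803+ (.057+.0)*0.0367,.057,.095]); print(c)
for dz in (0,-.004,-.006,-.008,-.010):
    print(dz, proj([c-D*.13+[0,0,dz],c-D*.114+[0,0,dz*.92],c-D*.09+[0,0,dz*.8]],"side").round(1).tolist())
im=cv2.imread('pics/s_top.png')[:,:,::-1].copy()
p,s,w=rodfit(im,275,318); print(p,s)
a=back((275,np.polyval(p,275)),.0935,"top"); b=back((317,np.polyval(p,317)),.0905,"top"); print(a,b,np.degrees(np.arctan2(*(a-b)[1::-1])))
```

```text
[0.5823919 0.057     0.095    ]
0 [[349.3, 257.1], [346.9, 253.4], [343.4, 248.1]]
-0.004 [[349.2, 258.3], [346.8, 254.5], [343.3, 249.0]]
-0.006 [[349.2, 258.9], [346.8, 255.1], [343.3, 249.5]]
-0.008 [[349.2, 259.5], [346.8, 255.6], [343.3, 250.0]]
-0.01 [[349.1, 260.1], [346.7, 256.2], [343.3, 250.4]]
[3.00033407e-02 2.07338927e+02] 0.20507705309785665
[0.58496912 0.09907147 0.0935    ] [0.58198888 0.00806441 0.0905    ] 88.12438662823648
```

Run:
```python
from h import *
fingers.gripper_to(0.0,90); st("closed"); print(robot.current_finger_gap())
t=np.array([.5785,-.0459,.0930])+D*.019
robot.line_to(t,[180,0,YAW],velocity=.02,f_stop=8); st("level"); 
for s in (.025,.035):
    r=robot.line_to(t+D*(s-.019),velocity=.02,f_stop=9); st((s,r))
    if r: break
```

```text
closed 14.53 p [ 0.5802 -0.0274  0.0886] ax 0.3 lat 0.0 z -0.2 tq [ 0.19 -0.11 -0.11]
0.09962301857705949
level 14.91 p [ 0.5796 -0.0271  0.0933] ax -0.3 lat -1.5 z -0.1 tq [-0.05 -0.23 -0.16]
(0.025, False) 15.36 p [ 0.5794 -0.0264  0.0928] ax -7.4 lat -0.3 z 1.2 tq [-1.42 -0.14  0.03]
(0.035, False) 16.01 p [ 0.5799 -0.0176  0.0929] ax -9.0 lat -0.7 z 1.3 tq [-1.66 -0.16 -0.04]
```

Run:
```python
from h import *
t=np.array([.5785,-.0459,.0930])
for s in (.045,.055,.065,.073):
    r=robot.line_to(t+D*s,velocity=.02,f_stop=6); st((s,r))
    if r: break
```

```text
(0.045, False) 16.66 p [ 0.5803 -0.0082  0.0931] ax -8.7 lat -0.5 z 1.7 tq [-1.85 -0.15  0.01]
(0.055, False) 17.31 p [0.5809 0.0015 0.0932] ax -9.6 lat -0.5 z 4.1 tq [-1.9  -0.01  0.01]
(0.065, False) 17.96 p [0.5814 0.0089 0.0934] ax -13.2 lat -0.5 z 5.5 tq [-2.48  0.05  0.04]
(0.073, False) 18.51 p [0.5819 0.0149 0.0936] ax -14.5 lat 1.2 z 6.4 tq [-3.04  0.14  0.12]
```

Run:
```python
from h import *
p,f=st()
t=np.array([.5785,-.0459,.0930])+D*.073
robot.line_to(t+[0,0,.002],velocity=.02); st("z+2")
robot.line_to(t+[0,0,.004],velocity=.02); st("z+4")
for c in ("top","side"):
    im=vision.grab_frame(c)[:,:,::-1]; cv2.imwrite(f'pics/u_{c}.png',im)
    s=im[185:285,160:360] if c=="top" else im[160:280,260:400]
    cv2.imwrite(f'pics/uz_{c}.png',cv2.resize(s,None,fx=4 if c=="top" else 5,fy=4 if c=="top" else 5,interpolation=cv2.INTER_CUBIC))
```

```text
18.51 p [0.5819 0.0149 0.0936] ax -14.5 lat 1.2 z 6.4 tq [-3.04  0.14  0.12]
z+2 18.76 p [0.5815 0.0213 0.0948] ax -7.8 lat -1.9 z 0.8 tq [-1.46 -0.28 -0.16]
z+4 19.01 p [0.5808 0.0228 0.0963] ax -5.5 lat -0.4 z -1.3 tq [-1.12 -0.11 -0.23]
```

View pics/uz_top.png

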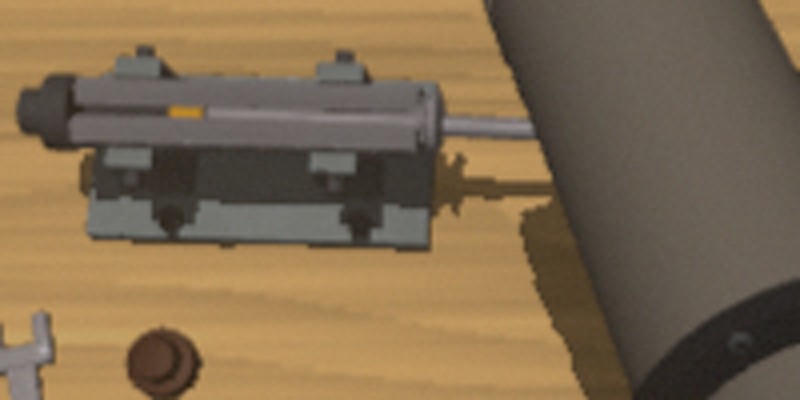

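View pics/uz_side.png

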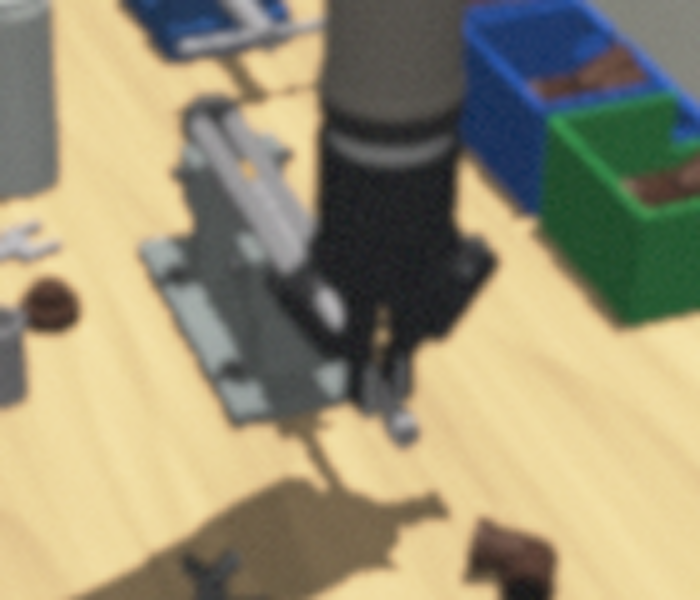

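Run:
```python
from h import *
t=np.array([.5785,-.0459,.0970])
s=.073
while s<.110:
    s+=.003
    r=robot.line_to(t+D*s,velocity=.02,f_stop=6); p,f=st((round(s,3),r))
    if r or f@D<-12 or abs(f[2]+1.5)>4: break
```

```text
(0.076, False) 19.41 p [0.5809 0.026  0.0963] ax -5.3 lat -0.7 z -1.2 tq [-1.05 -0.16 -0.23]
(0.079, False) 19.71 p [0.5811 0.0288 0.0963] ax -5.7 lat -1.5 z -1.1 tq [-1.08 -0.22 -0.19]
(0.082, False) 20.01 p [0.5812 0.0315 0.0963] ax -6.2 lat -1.0 z -1.2 tq [-1.14 -0.12 -0.12]
(0.085, False) 20.31 p [0.5814 0.0343 0.0963] ax -5.7 lat -1.4 z -0.0 tq [-1.19 -0.21 -0.06]
(0.088, False) 20.61 p [0.5817 0.0371 0.0964] ax -6.1 lat -0.8 z -0.6 tq [-1.34 -0.24 -0.14]
(0.091, False) 20.91 p [0.5817 0.0387 0.0963] ax -8.0 lat -0.9 z 0.6 tq [-1.68 -0.18 -0.09]
(0.094, False) 21.21 p [0.5818 0.0388 0.0962] ax -11.4 lat -0.7 z 0.9 tq [-2.32 -0.06 -0.01]
(0.097, False) 21.51 p [0.5819 0.0389 0.0961] ax -14.7 lat -0.2 z 1.9 tq [-3.04 -0.    0.05]
```

Run:
```python
from h import *
t=np.array([.5785,-.0459,.0970])
robot.line_to(t+D*.0985,velocity=.01); st()
for i in range(4):
    robot.pause(.2); st("hold")
im=vision.grab_frame("top")[:,:,::-1]; cv2.imwrite('pics/v_top.png',im)
cv2.imwrite('pics/vz_top.png',cv2.resize(im[185:285,160:360],None,fx=4,fy=4,interpolation=cv2.INTER_CUBIC))
from h import back
```

```text
21.81 p [0.5819 0.039  0.096 ] ax -17.1 lat -0.6 z 1.3 tq [-3.35  0.03  0.06]
hold 22.01 p [0.5819 0.0389 0.096 ] ax -16.7 lat 0.1 z 2.3 tq [-3.36  0.02  0.05]
hold 22.21 p [0.5819 0.039  0.096 ] ax -16.8 lat -0.9 z 1.8 tq [-3.35  0.02  0.08]
hold 22.41 p [0.5819 0.039  0.096 ] ax -17.2 lat -1.0 z 2.8 tq [-3.36  0.05  0.11]
hold 22.61 p [0.5819 0.0389 0.096 ] ax -16.5 lat -0.7 z 1.7 tq [-3.4   0.02  0.1 ]
```

View pics/vz_top.png

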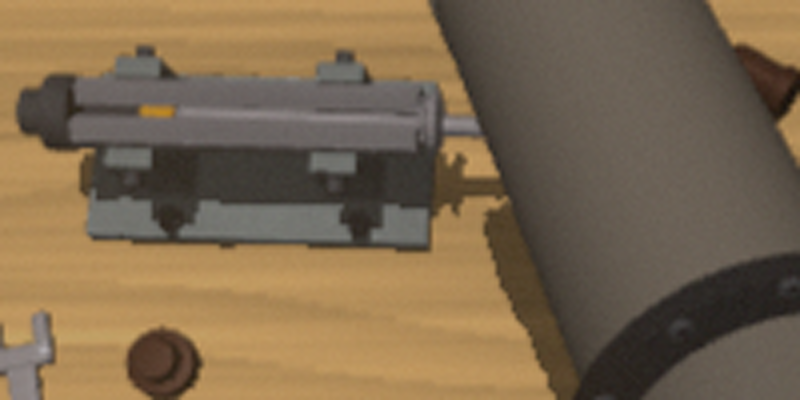

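Run:
```python
from h import *
t=np.array([.5785,-.0459,.0970])
robot.line_to(t+D*.089,velocity=.02); st("relax")
fingers.gripper_to(.65); st("open"); robot.pause(.3)
p=np.array(robot.current_tool_pos())
robot.line_to(p+[0,0,.14],velocity=.12,f_stop=6); st("up")
robot.line_to([.45,-.25,.26],velocity=.2); robot.pause(.5); st()
for c in ("top","side"):
    im=vision.grab_frame(c)[:,:,::-1]; cv2.imwrite(f'pics/w_{c}.png',im)
    s=im[185:285,160:360] if c=="top" else im[160:280,260:400]
    cv2.imwrite(f'pics/wz_{c}.png',cv2.resize(s,None,fx=4 if c=="top" else 5,fy=4 if c=="top" else 5,interpolation=cv2.INTER_CUBIC))
```

```text
relax 23.28 p [0.5818 0.0385 0.0964] ax -7.0 lat -2.2 z -1.4 tq [-1.35 -0.28 -0.2 ]
open 23.79 p [0.5816 0.0438 0.0971] ax 0.2 lat -0.3 z -0.0 tq [-0.01  0.01 -0.02]
up 25.41 p [0.5812 0.0429 0.236 ] ax -0.1 lat 0.6 z -1.2 tq [ 0.    0.01 -0.01]
 27.67 p [ 0.45 -0.25  0.26] ax -0.5 lat -0.5 z 0.8 tq [-0.    0.01  0.02]
```

View pics/wz_top.png

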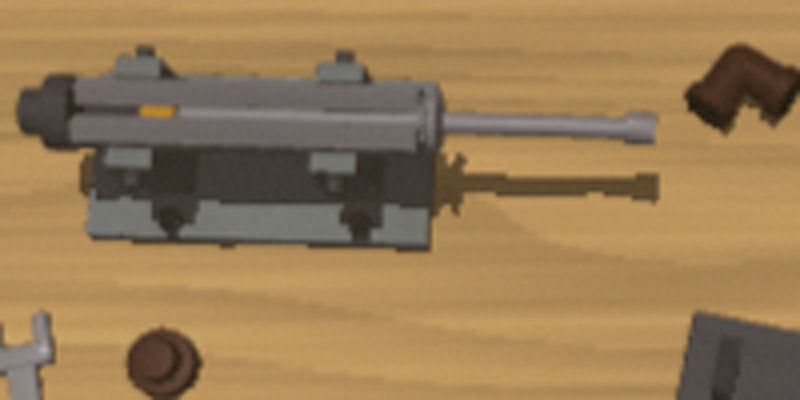

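View pics/w_side.png

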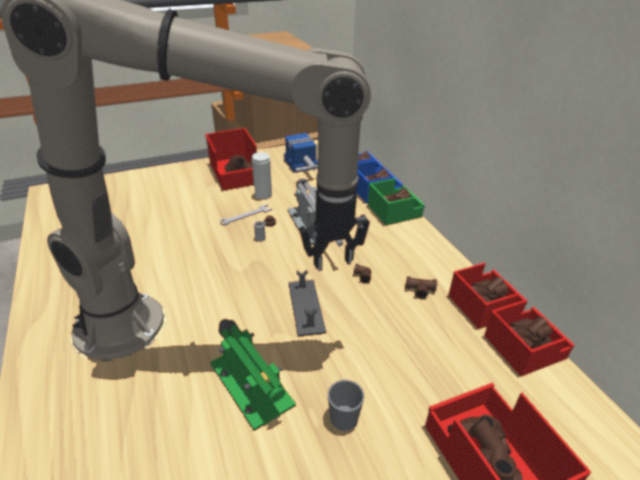

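Run:
```python
from h import *
print("rear",back((323.6,217),.09,"top"),"insert face",back((203.4,212.6),.1015,"top"))
workorder.close_job(); print(robot.current_time_s())
```

```text
rear [ 0.58163586 -0.00627007  0.09      ] insert face [0.59104057 0.25263365 0.1015    ]
the job is handed in; nothing more can be done
the job is handed in; nothing more can be done
```

The job is handed in. As far as my checks show, the insert is home and the rod is lying in the sleeve against it. I had used about 28 of the 72 s, and no verdict was reported.

- **First grip:** I lifted the rod from the rest and lined it up with the slot. I slid the nose about 76 mm in, let go, and took hold again about 85 mm behind its middle.
- **Jam on the way:** With the new grip 3–4 mm too low, the rod started to bind, at 14.5 N along the bore and 6 N upward at the wrist. I raised the grip 4 mm, and the force dropped back to about 5.5 N.
- **Push home:** The insert stopped hard about 142 mm inside the rim, within the expected 130 to 150 mm. I held about 17 N, measured at the wrist, for 0.8 s. The highest reading I took was 17.1 N, against the 25 N limit. The force on the insert itself cannot be read directly. It should be slightly lower, because some of the push goes into bore friction.
- **Last pictures:** By position, the insert face is at y = 0.2526 and the nose at about 0.2537. They agree to about 1 mm, which means they are touching within what the pictures can resolve. The rod is nearly level, the gripper is clear, and the bystanders look undisturbed. I judged the bystanders by eye and did not measure them.
- **One disagreement:** My estimates of the sleeve's sideways position differed by 2–4 mm between the slot, the base edge and the rim outline. The held rod, compared with the top camera, favoured the slot, and the nose then went in with almost no sideways force.

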